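# Slide the well plate under the scanner bridge and start the scan

## Robot

A 6-joint arm with a two-finger parallel gripper is mounted at the origin on the work surface. World frame = base frame: x ahead of the robot, y to its left, z up, the work surface at z = 0. Lengths are in mm, angles in degrees, forces in N, time in s.
With the tool pointing down it reaches from about 300 to 850 mm from the base axis. Payload 4.2 kg.
Tool frame: the origin (TCP) lies on the mounting face of the last link; the fingertips stand 191 mm ahead of it and the grasp point (between the pads) lies 172 mm ahead of it; z points along the fingers, y is the direction in which the jaws open and shut (so a half turn about z gives the same grasp; the last joint's range is limited). The gripper opens to 91 mm and grips with 3 to 60 N. Pads are 32 mm wide; open, the fingers measure 118 mm over their backs; the gripper's body (76 mm by 178 mm) begins 60 mm behind the grasp point.
Start: joints at [-75.573, 18.312, 89.639, -0, 72.044, -1.146], TCP at [154.366, -553.89, 404.776] pointing down, gripper open.
Joint ranges: [-177.97, 177.97], [-48.28, 115.42], [12.27, 149.76], [-77.06, 257.06], [2.81, 150.46], [-146.56, 146.56]. Speed limits (degrees/s): [147.25, 147.25, 180, 180, 180, 180].

## Interface

Orientations are given as [roll, pitch, yaw] about the fixed x, y, z axes, in that order (R = Rz(yaw) Ry(pitch) Rx(roll)).
In Python, from workcell import env gives the robot as it stands.
- The arm moves only by the shell command python3 -m handwheel 'ROWS' [FORCE]. ROWS is JSON, a list of rows, each an object with "gripper": the opening in per cent of the stroke, from 0 (shut) to 100 (fully open); "travel": the shift along the tool's x, y, z in m, a list of three; "twist": the turn about the tool's z in rad. In form: [{"gripper": gripper, "travel": [x, y, z], "twist": twist}, ...]. A call has 1 to 5 rows; each row shifts and turns the commanded pose from where the row before left it, along the tool's axes as they then stand; what a row does not reach is not made up. A row lasts 1/12 s, in which the tool goes at most 41.7 mm and 7.16 degrees, less where a joint would pass 70% of its speed; a pose out of reach is approached as far as the arm can. A call with a gripper value outside its range is refused whole. The fingers move at their own pace and stop on an object; FORCE is the grip in N (left out, the last holds). Time passes only in rows, so rows that do not move let the fingers close. It gives the time, the measured TCP pose, the force and the opening at its end, in the units of the state.
- env.state(): the state, without advancing time (a new reading comes with each control period).
- env.grab_frame(name): name is "scene" or "side" or "wrist"; returns a dict with "frame" (384x512x3 uint8, red, green, blue), "intrinsics" (3x3 intrinsics, pixels), "extrinsics" (4x4, takes a point from camera to world coordinates). Camera axes: x right, y down, z forward; pixel columns grow to the right and rows downward; lengths in mm; the calibration is good to about 2 mm. A picture is of the moment at which its call begins. There is no depth.
- env.job_done(): hands the job in, once; it reports no verdict.
Trained networks look in the newest picture that a camera, given by its name, has taken for a name from the list of things; names that differ only in an ending like _2 or _b are one class to them, and where a whole thing is asked for, a point or a joint stands for the part that bears it (a point fixed in the world has none). Each returns a list of dicts, best first, with "confidence" (0 to 1); they miss things now and then, are a little off and sometimes report something else, mostly with a low value. They report only what shows in the picture. A call takes as long as a camera call. They do not tell look-alikes from the thing itself.
- env.trace(camera, thing): "pixels" (384x512 bool, what is visible of it) and "uv" ([column, row] in pixels, amid what is visible of it).
- env.pinpoint(camera, thing): "uv" ([column, row] in pixels: a listed point, or the origin of a listed thing).
The state is a dict: "time_s": time; "qpos": joint angles; "qvel": joint speeds; "effort": joint torques, N m; "ee_pos": TCP position; "ee_rot": TCP orientation; "force": force on the tool from outside, world axes, zero at the start; "torque": the same for the moment, N m; "gripper_width": finger opening in mm.
Only numpy, scipy, OpenCV 4.12 (cv2) and the standard library are available. Lean on these libraries where they do the work, as an engineer would, in place of code of your own. Each camera call takes 0.05 s, during which the arm holds its last target. There are 200 camera calls.

## Task

Push the flat well plate along the bench, lengthwise in under the low bridge of the plate scanner, until its far end rests gently against the stop behind the bridge; keep it flat on the bench, never lifted or tipped. Then press the scanner's round start button down and let it spring back. Leave everything else where it stands.

Things in the scene. Friction and masses are not known exactly. Their poses are not given: they have to be found in the camera images.
- plate: Loose white flat 96-well plate, a closed block 85.5 wide (its x), 127.8 long (its y), 14.4 mm high, 8 x 12 small dark round wells on top; 100 to 210 g. Origin: centre of its underside; z up. It starts flat on the bench before the bridge mouth (scanner y -320 to -240 mm), up to 45 mm off the lane's centre line and 0.3 rad askew. Either end may go first.
- scanner: Plate scanner fixed to the bench: a low white bridge over a lane on the bare bench. Origin: on the bench, under the bridge's middle, on the lane's centre line. y runs along the lane, the way the plate must travel; x across, z up. Passage 94 mm wide, 19 high, 80 deep (y -40 to +40), open at both ends; body 50 mm high, x -60 to +116 mm. Yaw within 0.18 rad of the bench axes.
- mouth (a point): Middle of the bridge's entrance, on the bench (scanner x 0, y -40 mm). Before it two aluminium guides, 12 mm high and 4 mm thick, flare outward; their inner faces run from x = +-46 at y = -36 mm to x = +-56 at y = -75 mm.
- stop (a point): Middle of the face, met by the plate, of the 12 mm high aluminium stop bar that crosses the lane behind the bridge, on the bench (scanner x 0, y +52 mm). With the plate fully home its origin is at scanner x 0, y -12 mm, and its near end stands out 36 mm before the mouth, at y -76 mm.
- start (a joint): Travel of the start button, m: 0 is up, 0.006 fully down; it springs back, fully down takes 5 N. It counts as pressed beyond 0.004.
- start_top (a point): Top centre of the round grey start button, 24 mm across, that stands on its grey housing on top of the scanner, beside the bridge (scanner x +85, y -10 mm); it is pressed straight down.
- deep_plate: White deep-well block, 85.5 x 127.8 x 41 mm high with large square wells, too tall for the bridge; bystander. Origin: centre of underside.
- tip_box: White box with a yellow tip tray, 85 x 120 x 54 mm; bystander. Origin: centre of underside.
- tube_a: Upright clear tube, 34 mm across its green cap, 113 mm high; bystander. Origin: centre of underside.
- tube_b: Upright clear tube like the other, 34 mm across, 113 mm high; bystander. Origin: centre of underside.
- bottle: Clear bottle with white cap, 66 mm across, 130 mm high; bystander. Origin: centre of underside.
- foam: White foam block 130 x 170 x 45 mm with three capped tubes, 143 mm high in all; bystander. Origin: centre of underside.
- tube_rack: Flat green rack 100 x 200 x 28 mm; bystander. Origin: centre of underside.
Things that resemble listed ones, but are neither listed nor needed, are in the scene too. Leave any purple or red look-alike of the scanner alone.

How it is judged:
By the outcome, as a careful person would: the job done as asked, in the order asked, and still so for the second after the job is handed in, with the robot touching nothing.
It also fails if it takes over 61 s, if anything falls off the work surface, if the arm or the gripper's body presses on something with over 40 N, if the wrist force passes 120 N, or if a joint passes its speed limit or range.

## Working session

There is one attempt and no reset: what is moved stays moved. The work goes in short steps, Python scripts to look and compute and a shell command to move; the robot and the scene stay as the last step left them, time stands still between calls to the robot, and variables do not carry over. Pictures are saved under pics/ and viewed, about 8 in all and at most 12, crops included, and the job is handed in when it is done.

```bash
mkdir -p pics; ls; cat > h.py <<'E'
import numpy as np, cv2
from workcell import env
from scipy.spatial.transform import Rotation as R
def grab(c,fn=None):
    f=env.grab_frame(c)
    if fn: cv2.imwrite('pics/'+fn,cv2.cvtColor(f['frame'],cv2.COLOR_RGB2BGR))
    return f
def ray(f,uv,z):
    K=np.array(f['intrinsics']);T=np.array(f['extrinsics'])
    d=T[:3,:3]@np.linalg.solve(K,[uv[0],uv[1],1.]);o=T[:3,3]
    return o+d*(z-o[2])/d[2]
def proj(f,P):
    K=np.array(f['intrinsics']);T=np.array(f['extrinsics'])
    p=(np.atleast_2d(P)-T[:3,3])@T[:3,:3]; q=p@K.T
    return q[:,:2]/q[:,2:]
E
python3 - <<'E'
from h import *
import numpy as np
np.set_printoptions(precision=1,suppress=True)
s=env.state();print(s)
ims=[]
for c in ['scene','side','wrist']:
    f=grab(c,c+'0.png');ims.append(f['frame']);print(c,np.array(f['extrinsics'])[:3,3])
    for t,z in [('plate',0),('scanner',0),('mouth',0),('stop',0),('start_top',60)]:
        for d in env.pinpoint(c,t)[:3]: print(c,t,np.array(d['uv']),round(d['confidence'],2),ray(f,d['uv'],z))
E
```

```text
pics
{'time_s': 0.0, 'qpos': array([-75.6,  18.4,  89.7,  -0. ,  72. ,  -1.1]), 'qvel': array([-0.1,  0.1, -0.1, -0.1, -0.1,  0. ]), 'effort': array([  0. , -41.2, -23.2,   0.1,   0. ,  -0. ]), 'ee_pos': array([ 154.3, -553.7,  403.9]), 'ee_rot': array([-179.9,   -0. ,   15.6]), 'force': array([-0.6,  0.6, -0.1]), 'torque': array([-0.,  0.,  0.]), 'gripper_width': 91.22340262879963}
scene [1221.  -108.1 1186.2]
scene plate [207.4 207.1] 0.57 [ 491.3 -159.1    0. ]
scene scanner [292.1 202.6] 0.89 [519.1 142.7   0. ]
scene scanner [241.7 256.9] 0.85 [699.2 -64.7   0. ]
scene scanner [181.7 149.9] 0.79 [ 213.7 -235.5    0. ]
scene mouth [230.8 262.5] 0.97 [ 713.2 -102.6    0. ]
scene mouth [279.7 199. ] 0.92 [497.3 101.7   0. ]
scene mouth [165.4 148.9] 0.91 [ 198.6 -298.9    0. ]
scene stop [306.2 199.6] 0.97 [514.5 195.4   0. ]
scene stop [191.6 147.2] 0.92 [ 206.  -196.1    0. ]
scene start_top [171.3 157.8] 0.62 [ 296.3 -269.    60. ]
scene start_top [296.6 213.2] 0.6 [597.7 136.1  60. ]
side [120.2 695.6 834.4]
side plate [259.2 186.7] 0.87 [ 504. -141.    0.]
side plate [248.2 281. ] 0.59 [368.6 214.1   0. ]
side plate [144.2 313.3] 0.45 [560.5 413.4   0. ]
side scanner [196.6 182.1] 0.81 [712.6 -65.4   0. ]
side scanner [215.6 239.4] 0.61 [520.6 128.9   0. ]
side scanner [350.7 193.9] 0.59 [ 209.9 -245.     0. ]
side mouth [353.5 187.8] 0.77 [ 209.2 -279.6    0. ]
side mouth [220.3 234.2] 0.59 [518.1 105.1   0. ]
side stop [203.9 249.4] 0.78 [532.2 176.3   0. ]
side stop [194.4 191.7] 0.56 [692.4 -20.    0. ]
side start_top [175.9 159.8] 0.58 [800.1 -79.   60. ]
side start_top [188.3 216.9] 0.5 [607.6 131.7  60. ]
side start_top [334.6 171.9] 0.41 [ 280.  -260.1   60. ]
wrist [ 222.4 -535.5  384.3]
wrist mouth [54.2 73.4] 0.79 [ 205.7 -291.6    0. ]
```

View pics/scene0.png

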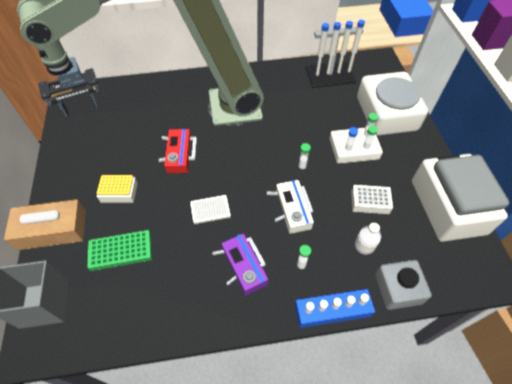

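View pics/side0.png

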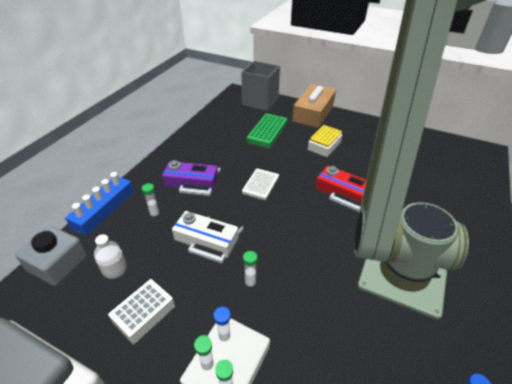

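White flat plate with small wells is at scene (208,207) and side (259,186). It could be confused with the deep plate at scene (372,198), the foam at (357,145) and the tip box at (117,188). There are three scanners in the scene picture: white at (292,203), the one wanted; purple at (242,257); and red at (180,150). I'll move the wrist camera over the plate and lane.

```bash
python3 -m handwheel '[{"gripper":100,"travel":[0,0,0],"twist":-0.117},{"gripper":100,"travel":[0,0,0],"twist":-0.117},{"gripper":100,"travel":[0,0,0],"twist":-0.117},{"gripper":100,"travel":[0,0,0],"twist":-0.117},{"gripper":100,"travel":[0,0,0],"twist":-0.117}]' 5
python3 -m handwheel '[{"gripper":100,"travel":[0,0,0],"twist":-0.117},{"gripper":100,"travel":[0,0,0],"twist":-0.117},{"gripper":100,"travel":[0,0,0],"twist":-0.117},{"gripper":100,"travel":[0,0,0],"twist":-0.117},{"gripper":100,"travel":[0,0,0],"twist":-0.117}]'
python3 -m handwheel '[{"gripper":100,"travel":[0.029,0.0245,0],"twist":0},{"gripper":100,"travel":[0.029,0.0245,0],"twist":0},{"gripper":100,"travel":[0.029,0.0245,0],"twist":0},{"gripper":100,"travel":[0.029,0.0245,0],"twist":0},{"gripper":100,"travel":[0.029,0.0245,0],"twist":0}]'
python3 -m handwheel '[{"gripper":100,"travel":[0.029,0.0245,0],"twist":0},{"gripper":100,"travel":[0.029,0.0245,0],"twist":0},{"gripper":100,"travel":[0.029,0.0245,0],"twist":0},{"gripper":100,"travel":[0.029,0.0245,0],"twist":0},{"gripper":100,"travel":[0.029,0.0245,0],"twist":0}]'
python3 -m handwheel '[{"gripper":100,"travel":[0.029,0.0245,0],"twist":0},{"gripper":100,"travel":[0.029,0.0245,0],"twist":0},{"gripper":100,"travel":[0,0,0],"twist":0},{"gripper":100,"travel":[0,0,0],"twist":0}]'
python3 - <<'E'
from h import *
np.set_printoptions(precision=1,suppress=True)
f=grab('wrist','w1.png');T=np.array(f['extrinsics']);print(T)
for t,z in [('plate',0),('scanner',0),('mouth',0),('stop',0),('start_top',60)]:
    for d in env.pinpoint('wrist',t)[:3]: print(t,np.array(d['uv']),round(d['confidence'],2),ray(f,d['uv'],z))
for d in env.trace('wrist','plate')[:2]:
    m=d['pixels'].astype(np.uint8); c=max(cv2.findContours(m,0,2)[0],key=cv2.contourArea)
    P=np.array([ray(f,p[0],14.4)[:2] for p in c],np.float32); print('plate',d['confidence'],cv2.minAreaRect(P))
E
```

```text
time_s: 1.32
ee_pos: [154.4, -553.9, 404.8]
ee_rot: [180.0, 0.0, 49.4]
force: [-0.2, 0.8, -0.4]
gripper_width: 91.0
time_s: 1.73
ee_pos: [154.4, -553.9, 404.8]
ee_rot: [180.0, 0.0, 82.9]
force: [0.4, -0.2, -0.3]
gripper_width: 91.3
time_s: 2.15
ee_pos: [295.4, -424.6, 404.9]
ee_rot: [180.0, 0.0, 82.6]
force: [0.8, -0.6, -0.5]
gripper_width: 91.4
time_s: 2.57
ee_pos: [435.7, -296.3, 405.0]
ee_rot: [180.0, 0.0, 82.6]
force: [1.2, -0.6, 1.1]
gripper_width: 91.2
time_s: 2.9
ee_pos: [491.8, -245.3, 404.6]
ee_rot: [-180.0, 0.0, 82.8]
force: [-0.7, 0.3, -0.2]
gripper_width: 91.2
[[   1.    -0.1   -0.   500.9]
 [  -0.1   -1.    -0.2 -176. ]
 [   0.     0.3   -1.   384.1]
 [   0.     0.     0.     1. ]]
scanner [ 43.4 198.1] 0.64 [ 209.6 -248.5    0. ]
stop [ 34.6 159.5] 0.96 [ 213.9 -196.3    0. ]
stop [353.7 299.9] 0.47 [ 619.2 -458.     0. ]
start_top [ 74.2 221.1] 0.5 [ 282.4 -268.6   60. ]
plate 0.82 ((504.6825866699219, -152.9902801513672), (86.58053588867188, 127.5859603881836), 3.86542010307312)
```

View pics/w1.png

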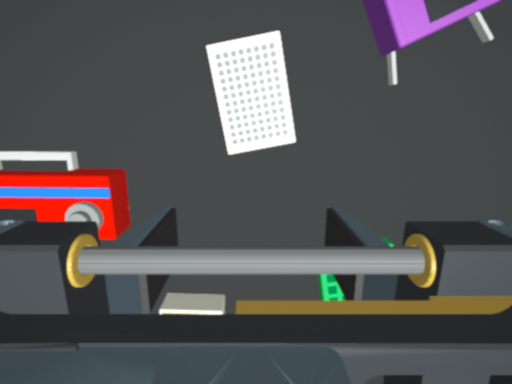

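The wrist picture shows the plate clearly, its corners about (207,45), (280,31), (296,142) and (229,154). The measured size of 86.6x127.6 matches. Its pose is about (504.7,-153), yaw +3.9°. Next I'll look at the white scanner.

```bash

python3 -m handwheel '[{"gripper":100,"travel":[0.039,0,0],"twist":0},{"gripper":100,"travel":[0.039,0,0],"twist":0},{"gripper":100,"travel":[0.039,0,0],"twist":0},{"gripper":100,"travel":[0.039,0,0],"twist":0},{"gripper":100,"travel":[0.039,0,0],"twist":0}]'
python3 -m handwheel '[{"gripper":100,"travel":[0,0,0],"twist":0},{"gripper":100,"travel":[0,0,0],"twist":0},{"gripper":100,"travel":[0,0,0],"twist":0}]'
python3 - <<'E'
from h import *
np.set_printoptions(precision=1,suppress=True)
f=grab('wrist','w2.png')
for t,z in [('scanner',0),('mouth',0),('stop',0),('start_top',60)]:
    for d in env.pinpoint('wrist',t)[:3]: print(t,np.array(d['uv']),round(d['confidence'],2),ray(f,d['uv'],z))
for d in env.trace('wrist','scanner')[:2]:
    m=d['pixels'].astype(np.uint8); c=max(cv2.findContours(m,0,2)[0],key=cv2.contourArea)
    P=np.array([ray(f,p[0],50)[:2] for p in c],np.float32); print('scanner',d['confidence'],d['uv'],cv2.minAreaRect(P))
E
```

```text
time_s: 3.67
ee_pos: [515.4, -52.3, 405.0]
ee_rot: [180.0, 0.0, 82.5]
force: [1.2, 0.7, -0.0]
gripper_width: 91.1
time_s: 3.92
ee_pos: [515.6, -53.8, 404.8]
ee_rot: [180.0, 0.0, 82.6]
force: [-0.7, -0.7, 0.2]
gripper_width: 91.2
scanner [395.8 165.7] 0.74 [705.8 -73.    0. ]
scanner [232.4   9. ] 0.63 [519.3 136.    0. ]
mouth [242.   47.2] 0.76 [524.8  94.4   0. ]
stop [385.3 127.2] 0.68 [692.9 -21.4   0. ]
start_top [511.  149.6] 0.74 [802.7 -57.5  60. ]
scanner 0.89 [430.8, 155.8] ((724.5739135742188, -56.138343811035156), (185.0522003173828, 124.02716827392578), 17.05234146118164)
scanner 0.72 [244.8, 17.7] ((544.5623779296875, 83.71626281738281), (82.35831451416016, 178.80686950683594), 82.62535095214844)
```

View pics/w2.png

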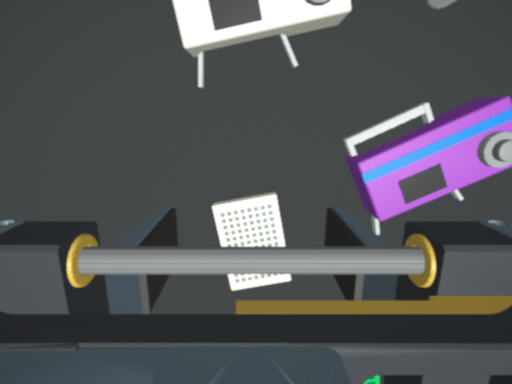

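The white scanner is at the top, mouth near (242,47). I need to see all of it, so I'll move further along the lane.

```bash

python3 -m handwheel '[{"gripper":100,"travel":[0.035,0,0],"twist":0},{"gripper":100,"travel":[0.035,0,0],"twist":0},{"gripper":100,"travel":[0.035,0,0],"twist":0},{"gripper":100,"travel":[0.035,0,0],"twist":0}]'
python3 -m handwheel '[{"gripper":100,"travel":[0,0,0],"twist":0},{"gripper":100,"travel":[0,0,0],"twist":0},{"gripper":100,"travel":[0,0,0],"twist":0}]'
python3 - <<'E'
from h import *
np.set_printoptions(precision=1,suppress=True)
f=grab('wrist','w3.png')
for t,z in [('scanner',0),('mouth',0),('stop',0),('start_top',60)]:
    for d in env.pinpoint('wrist',t)[:3]: print(t,np.array(d['uv']),round(d['confidence'],2),ray(f,d['uv'],z))
for d in env.trace('wrist','scanner')[:2]:
    m=d['pixels'].astype(np.uint8); c=max(cv2.findContours(m,0,2)[0],key=cv2.contourArea)
    P=np.array([ray(f,p[0],50)[:2] for p in c],np.float32); print('scanner',d['confidence'],d['uv'],cv2.minAreaRect(P))
E
```

```text
time_s: 4.55
ee_pos: [533.9, 86.2, 404.8]
ee_rot: [180.0, 0.0, 82.5]
force: [1.2, -0.3, 0.5]
gripper_width: 91.2
time_s: 4.8
ee_pos: [533.8, 85.0, 404.6]
ee_rot: [-180.0, 0.1, 82.6]
force: [0.0, 0.2, -0.3]
gripper_width: 91.5
scanner [235.5 132.2] 0.81 [521.  135.6   0. ]
stop [371.1 232.1] 0.72 [688.8 -23.8   0. ]
stop [227.9  93.9] 0.56 [518.3 182.9   0. ]
start_top [315.6 131. ] 0.8 [610.1 128.7  60. ]
scanner 0.85 [254.2, 125.1] ((548.9777221679688, 134.05230712890625), (176.31419372558594, 122.97415161132812), 4.790045738220215)
scanner 0.83 [408.1, 217.5] ((693.502197265625, 9.541891098022461), (54.6702995300293, 16.744266510009766), 16.205163955688477)
```

View pics/w3.png

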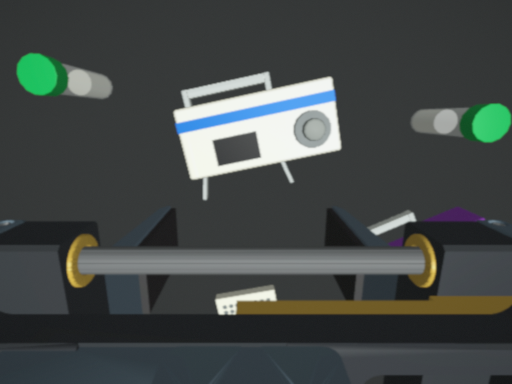

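The white scanner is fully visible: top corners about (176,112), (332,79), (340,147) and (192,179), button at (315,128), stop bar above it around (226,85). I'll fit its pose from the corners.

```bash
python3 - <<'E'
from h import *
from scipy.optimize import least_squares
np.set_printoptions(precision=2,suppress=True)
f=grab('wrist'); g=cv2.cvtColor(f['frame'],cv2.COLOR_RGB2GRAY)
c=np.array([[176,112],[332,79],[340,147],[192,179]],np.float32).reshape(-1,1,2)
c=cv2.cornerSubPix(g,c,(5,5),(-1,-1),(3,50,.01)).reshape(-1,2);print(c)
W=np.array([ray(f,u,50)[:2] for u in c]);print(W,[np.linalg.norm(W[i]-W[i-1]) for i in range(4)])
M=np.array([[-60,40],[116,40],[116,-40],[-60,-40.]])
def tf(p,M): a=p[2];return M@np.array([[np.cos(a),np.sin(a)],[-np.sin(a),np.cos(a)]])+p[:2]
r=least_squares(lambda p:(tf(p,M)-W).ravel(),[520,135,0.08])
print('pose',r.x,np.degrees(r.x[2]),r.fun)
p=r.x
for n,q in [('home',[0,-12]),('mouth',[0,-40]),('stop',[0,52]),('btn',[85,-10]),('lane-140',[0,-140])]: print(n,tf(p,np.array([q])))
print('plate in scanner', np.linalg.inv(np.array([[np.cos(p[2]),-np.sin(p[2])],[np.sin(p[2]),np.cos(p[2])]]))@(np.array([504.7,-153])-p[:2]))
E
```

```text
[[172.53 110.59]
 [330.44  76.  ]
 [340.37 148.64]
 [190.44 179.03]]
[[459.35 169.8 ]
 [632.42 182.81]
 [638.66 104.6 ]
 [464.94  92.14]] [np.float64(77.86463238169834), np.float64(173.55125305578974), np.float64(78.46659023570604), np.float64(174.16144331598719)]
pose [520.92 135.28   0.07] 4.223578315328904 [-1.22  0.95  1.24  0.9   0.89 -0.67 -0.91 -1.17]
home [[521.8  123.31]]
mouth [[523.86  95.38]]
stop [[517.09 187.13]]
btn [[606.42 131.56]]
lane-140 [[531.23  -4.34]]
plate in scanner [ -37.4 -286.3]
```

```bash

python3 -m handwheel '[{"gripper":100,"travel":[0,0,0],"twist":-0.1},{"gripper":100,"travel":[0,0,0],"twist":-0.1},{"gripper":100,"travel":[-0.0373,-0.0051,0.008],"twist":0},{"gripper":100,"travel":[-0.0373,-0.0051,0.008],"twist":0},{"gripper":100,"travel":[-0.0373,-0.0051,0.008],"twist":0}]'
python3 -m handwheel '[{"gripper":100,"travel":[-0.0373,-0.0051,0.008],"twist":0},{"gripper":100,"travel":[-0.0373,-0.0051,0.008],"twist":0},{"gripper":100,"travel":[-0.0373,-0.0051,0.008],"twist":0},{"gripper":100,"travel":[-0.0373,-0.0051,0.008],"twist":0},{"gripper":100,"travel":[-0.0373,-0.0051,0.008],"twist":0}]'
python3 -m handwheel '[{"gripper":100,"travel":[-0.0373,-0.0051,0.008],"twist":0},{"gripper":100,"travel":[0,0,0],"twist":0},{"gripper":100,"travel":[0,0,0],"twist":0},{"gripper":100,"travel":[0,0,0],"twist":0}]'
cat >> h.py <<'E'
def plate(f):
    d=env.trace('wrist','plate')
    for k in d[:1]:
        m=k['pixels'].astype(np.uint8); c=max(cv2.findContours(m,0,2)[0],key=cv2.contourArea)
        P=np.array([ray(f,p[0],14.4)[:2] for p in c],np.float32); r=cv2.minAreaRect(P)
        print('plate',k['confidence'],r,cv2.minAreaRect(c))
    s=env.state();print('tcp',s['ee_pos'],s['ee_rot'],s['force'],s['gripper_width'],s['time_s'])
E
python3 - <<'E'
from h import *
np.set_printoptions(precision=2,suppress=True)
f=grab('wrist','w4.png');plate(f)
s=env.state();p=s['ee_pos'];a=np.radians(s['ee_rot'][2])
K=np.array(f['intrinsics']);print(K)
# hand-eye: where the point on bench below the TCP appears and jaw midpoint
g=f['frame'];hsv=cv2.cvtColor(g,cv2.COLOR_RGB2GRAY)
m=(hsv>150).astype(np.uint8);c=max([k for k in cv2.findContours(m,0,2)[0] if k[:,0,1].max()<230],key=cv2.contourArea)
print('thr',cv2.minAreaRect(np.array([ray(f,q[0],14.4)[:2] for q in c],np.float32)))
E
```

```text
time_s: 5.57
ee_pos: [526.2, -28.2, 380.7]
ee_rot: [180.0, 0.0, 94.2]
force: [-0.3, -0.3, -0.4]
gripper_width: 91.3
time_s: 5.98
ee_pos: [513.6, -217.1, 340.6]
ee_rot: [180.0, 0.0, 94.0]
force: [0.0, 0.7, -0.0]
gripper_width: 91.3
time_s: 6.32
ee_pos: [511.6, -252.6, 332.7]
ee_rot: [-180.0, -0.0, 94.0]
force: [-0.1, 0.8, 0.5]
gripper_width: 90.8
plate 0.79 ((505.5617980957031, -153.89662170410156), (85.975341796875, 127.96150970458984), 3.400038957595825) ((251.5, 79.5), (143.0, 93.0), 90.0)
tcp [ 511.92 -251.52  333.12] [179.97  -0.    94.13] [-0.48 -0.25 -0.48] 90.94295386153124 6.4167
[[295.59   0.   250.86]
 [  0.   295.59 191.57]
 [  0.     0.     1.  ]]
thr ((505.514404296875, -153.41873168945312), (85.49710845947266, 127.08146667480469), 3.4213333129882812)
```

View pics/w4.png

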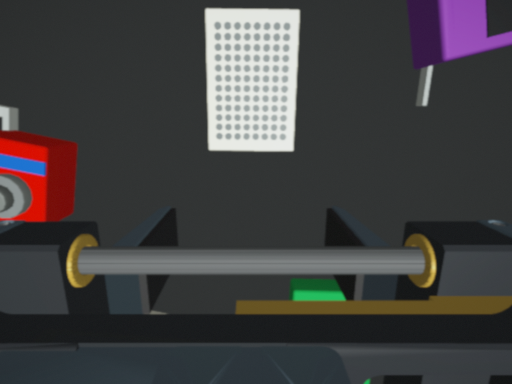

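The plate is at (252,80) in the picture, midway between the fingers (inner edges at columns 177 and 326), and aligned. Now I'll straddle it.

```bash

python3 -m handwheel '[{"gripper":100,"travel":[0.033,0.0002,0],"twist":0},{"gripper":100,"travel":[0.033,0.0002,0],"twist":0},{"gripper":100,"travel":[0.033,0,0],"twist":0},{"gripper":100,"travel":[0,0,0.038],"twist":0},{"gripper":100,"travel":[0,0,0.038],"twist":0}]'
python3 -m handwheel '[{"gripper":100,"travel":[0,0,0.038],"twist":0},{"gripper":100,"travel":[0,0,0],"twist":0},{"gripper":100,"travel":[0,0,0.004],"twist":0},{"gripper":100,"travel":[0,0,0.004],"twist":0},{"gripper":100,"travel":[0,0,0],"twist":0}]'
python3 - <<'E'
from h import *
f=grab('wrist','w5.png');print(env.state()['ee_pos'],env.state()['force'])
E
```

```text
time_s: 6.83
ee_pos: [506.1, -150.9, 258.9]
ee_rot: [179.6, 0.2, 94.4]
force: [-0.2, -0.3, -1.6]
gripper_width: 91.4
time_s: 7.25
ee_pos: [506.0, -153.7, 212.3]
ee_rot: [179.8, 0.1, 94.1]
force: [0.2, 1.3, -0.1]
gripper_width: 91.2
[ 505.95669907 -153.85773482  212.55048219] [-0.76663537 -0.25844534  0.34541298]
```

View pics/w5.png

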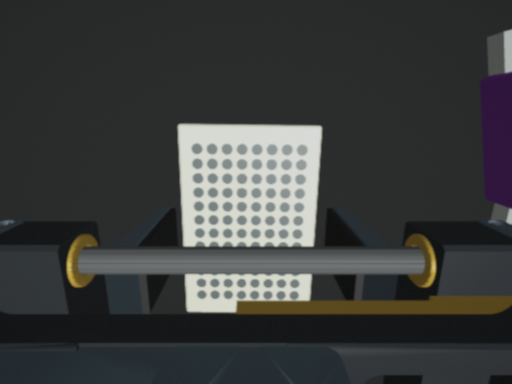

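The plate spans columns 183 to 317 between fingertips at 177 and 326, so both sides are clear. I'll descend, square it up lightly with the jaws, then open to a loose cage.

```bash

python3 -m handwheel '[{"gripper":100,"travel":[0,-0.0005,0.006],"twist":0},{"gripper":100,"travel":[0,0,0.006],"twist":0},{"gripper":100,"travel":[0,0,0.005],"twist":0},{"gripper":100,"travel":[0,0,0],"twist":0}]' 3
python3 -m handwheel '[{"gripper":92,"travel":[0,0,0],"twist":0},{"gripper":92,"travel":[0,0,0],"twist":0},{"gripper":92,"travel":[0,0,0],"twist":0},{"gripper":92,"travel":[0,0,0],"twist":0},{"gripper":92,"travel":[0,0,0],"twist":0}]' 3
```

```text
time_s: 7.63
ee_pos: [504.3, -153.7, 192.8]
ee_rot: [-179.9, -0.0, 94.1]
force: [0.0, 0.5, 0.4]
gripper_width: 91.3
time_s: 8.05
ee_pos: [504.6, -153.7, 193.7]
ee_rot: [-180.0, 0.0, 94.1]
force: [0.6, -0.0, -1.4]
gripper_width: 85.6
```

```bash

python3 -m handwheel '[{"gripper":97,"travel":[0,0,-0.001],"twist":0},{"gripper":97,"travel":[0,0,0],"twist":0},{"gripper":97,"travel":[0,0.005,0],"twist":0},{"gripper":97,"travel":[0,0.008,0],"twist":0},{"gripper":97,"travel":[0,0.008,0],"twist":0}]' 3
python3 -m handwheel '[{"gripper":97,"travel":[0,0.008,0],"twist":0},{"gripper":97,"travel":[0,0.006,0],"twist":0},{"gripper":97,"travel":[0,0.0025,0],"twist":0},{"gripper":97,"travel":[0,0,0],"twist":0},{"gripper":92,"travel":[0,0,0],"twist":0}]' 3
python3 -m handwheel '[{"gripper":92,"travel":[0,0,0],"twist":0},{"gripper":92,"travel":[0,0,0],"twist":0},{"gripper":92,"travel":[0,0,0],"twist":0}]' 3
python3 -m handwheel '[{"gripper":100,"travel":[0,0,0],"twist":0},{"gripper":100,"travel":[0,0,0],"twist":0},{"gripper":100,"travel":[0,0,0],"twist":0},{"gripper":100,"travel":[0,0,-0.02],"twist":0},{"gripper":100,"travel":[0,0,-0.03],"twist":0}]' 3
```

```text
time_s: 8.47
ee_pos: [526.0, -152.2, 194.9]
ee_rot: [-179.9, -0.0, 94.1]
force: [-2.2, -0.2, 1.8]
gripper_width: 88.7
time_s: 8.88
ee_pos: [542.5, -151.1, 194.7]
ee_rot: [180.0, 0.0, 94.1]
force: [0.4, -0.1, -1.8]
gripper_width: 85.5
time_s: 9.13
ee_pos: [542.0, -151.1, 194.7]
ee_rot: [180.0, 0.0, 94.1]
force: [-0.3, 0.8, -1.2]
gripper_width: 85.4
time_s: 9.55
ee_pos: [541.0, -150.8, 242.7]
ee_rot: [-179.6, -0.1, 94.1]
force: [1.0, 0.4, 0.3]
gripper_width: 91.0
```

```bash

python3 -m handwheel '[{"gripper":55,"travel":[-0.034,0,0],"twist":0},{"gripper":55,"travel":[-0.034,0,0],"twist":0},{"gripper":55,"travel":[-0.034,0,0],"twist":0},{"gripper":55,"travel":[0,0,0],"twist":0},{"gripper":55,"travel":[0,0,0.02],"twist":0}]' 20
python3 -m handwheel '[{"gripper":55,"travel":[0,0,0.02],"twist":0},{"gripper":55,"travel":[0,0,0.009],"twist":0},{"gripper":55,"travel":[0,0,0],"twist":0},{"gripper":55,"travel":[0.006,0,0],"twist":0},{"gripper":55,"travel":[0.006,0,0],"twist":0}]' 
python3 -m handwheel '[{"gripper":55,"travel":[0.005,0,0],"twist":0},{"gripper":55,"travel":[0.006,0,0],"twist":0},{"gripper":55,"travel":[0.008,0,0],"twist":0},{"gripper":55,"travel":[0.008,0,0],"twist":0},{"gripper":55,"travel":[0.008,0,0],"twist":0}]' 
python3 -m handwheel '[{"gripper":55,"travel":[0.01,0,0],"twist":0},{"gripper":55,"travel":[0.01,0,0],"twist":0},{"gripper":55,"travel":[0.01,0,0],"twist":0},{"gripper":55,"travel":[0.008,0,0],"twist":0},{"gripper":55,"travel":[0,0,0],"twist":0}]' 
python3 - <<'E'
from h import *
f=grab('wrist','w6.png');plate(f)
E
```

```text
time_s: 9.97
ee_pos: [550.6, -255.3, 228.0]
ee_rot: [179.6, 0.3, 93.9]
force: [0.7, -0.2, 0.3]
gripper_width: 60.9
time_s: 10.38
ee_pos: [548.9, -240.5, 196.6]
ee_rot: [179.9, 0.0, 94.0]
force: [0.1, 0.2, -0.0]
gripper_width: 50.2
time_s: 10.8
ee_pos: [546.2, -205.3, 196.4]
ee_rot: [179.9, 0.1, 94.1]
force: [0.3, -1.3, 1.2]
gripper_width: 50.2
time_s: 11.22
ee_pos: [542.8, -166.1, 195.5]
ee_rot: [-179.9, -0.1, 94.1]
force: [-0.9, -0.2, -0.9]
gripper_width: 50.3
plate 0.66 ((537.2334594726562, -94.96891784667969), (85.1677474975586, 105.4240951538086), 3.738924264907837) ((250.0, 104.5), (209.0, 174.0), 90.0)
tcp [ 543.06267616 -167.31324968  195.39091982] [-1.79931491e+02 -4.53740517e-02  9.41062791e+01] [-1.08310138  0.26158263 -0.8947434 ] 49.929603457480226 11.3167
```

View pics/w6.png

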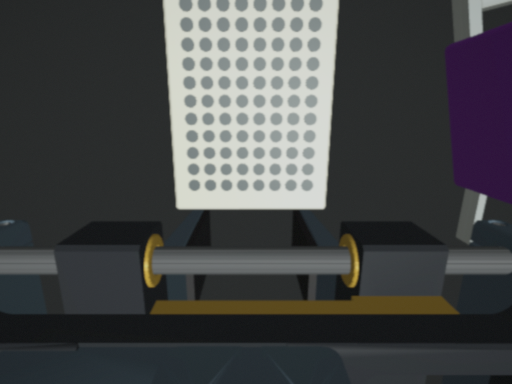

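The plate is being pushed squarely, near edge at row 209 and centred at column 251. I'll carry on to just inside the guides and re-measure.

```bash

python3 -m handwheel '[{"gripper":55,"travel":[0.006,0,0],"twist":0},{"gripper":55,"travel":[0.01,0,0],"twist":0},{"gripper":55,"travel":[0.01,0,0],"twist":0},{"gripper":55,"travel":[0.01,0,0],"twist":0},{"gripper":55,"travel":[0.01,0,0],"twist":0}]' 
python3 -m handwheel '[{"gripper":55,"travel":[0.01,0,0],"twist":0},{"gripper":55,"travel":[0.01,0,0],"twist":0},{"gripper":55,"travel":[0.01,0,0],"twist":0},{"gripper":55,"travel":[0.005,0,0],"twist":0},{"gripper":55,"travel":[0,0,0],"twist":0}]' 
python3 - <<'E'
from h import *
f=grab('wrist','w7.png');plate(f)
E
```

```text
time_s: 11.73
ee_pos: [539.8, -121.0, 195.6]
ee_rot: [-180.0, -0.0, 94.1]
force: [0.3, 0.1, 0.1]
gripper_width: 50.3
time_s: 12.15
ee_pos: [537.4, -85.9, 195.8]
ee_rot: [-180.0, -0.0, 94.1]
force: [0.6, 0.0, 0.2]
gripper_width: 50.2
plate 0.88 ((531.493896484375, -15.069320678710938), (85.52205657958984, 105.01399230957031), 4.151794910430908) ((249.5, 104.0), (208.0, 175.0), 90.0)
tcp [537.65043737 -86.99043985 195.8364356 ] [1.79987794e+02 6.67237948e-03 9.40969641e+01] [ 0.3423577  -0.53894808 -0.07066759] 50.178721153193464 12.25
```

View pics/w7.png

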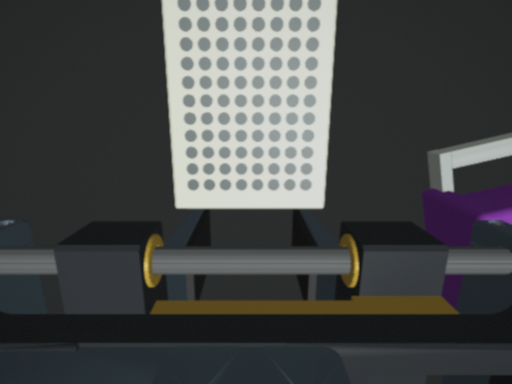

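Still centred (scanner x about -0.5 mm, yaw aligned), with about 127 mm to go. I'll continue and watch the force.

```bash

python3 -m handwheel '[{"gripper":55,"travel":[0.006,0,0],"twist":0},{"gripper":55,"travel":[0.007,0,0],"twist":0},{"gripper":55,"travel":[0.007,0,0],"twist":0},{"gripper":55,"travel":[0.007,0,0],"twist":0},{"gripper":55,"travel":[0.007,0,0],"twist":0}]' 
python3 -m handwheel '[{"gripper":55,"travel":[0.007,0,0],"twist":0},{"gripper":55,"travel":[0.007,0,0],"twist":0},{"gripper":55,"travel":[0.007,0,0],"twist":0},{"gripper":55,"travel":[0.007,0,0],"twist":0},{"gripper":55,"travel":[0.007,0,0],"twist":0}]' 
python3 -m handwheel '[{"gripper":55,"travel":[0.007,0,0],"twist":0},{"gripper":55,"travel":[0.007,0,0],"twist":0},{"gripper":55,"travel":[0.007,0,0],"twist":0},{"gripper":55,"travel":[0.007,0,0],"twist":0},{"gripper":55,"travel":[0.006,0,0],"twist":0}]' 
python3 -m handwheel '[{"gripper":55,"travel":[0.004,0,0],"twist":0},{"gripper":55,"travel":[0,0,0],"twist":0}]'
python3 - <<'E'
from h import *
f=grab('wrist','w8.png');plate(f)
E
```

```text
time_s: 12.67
ee_pos: [535.1, -52.7, 195.9]
ee_rot: [180.0, 0.0, 94.1]
force: [0.5, -1.5, 0.9]
gripper_width: 50.2
time_s: 13.08
ee_pos: [532.6, -17.7, 195.8]
ee_rot: [180.0, 0.0, 94.1]
force: [0.0, -2.9, 0.9]
gripper_width: 50.5
time_s: 13.5
ee_pos: [530.1, 16.2, 195.7]
ee_rot: [-180.0, 0.0, 94.1]
force: [0.1, -1.4, 2.5]
gripper_width: 50.2
time_s: 13.67
ee_pos: [529.7, 20.4, 195.6]
ee_rot: [-180.0, -0.0, 94.1]
force: [0.4, 0.3, -0.0]
gripper_width: 50.3
plate 0.82 ((525.2510375976562, 67.13172912597656), (84.55931854248047, 56.354007720947266), 4.1023383140563965) ((248.0, 156.5), (103.0, 160.0), 90.0)
tcp [529.75016614  19.81366418 195.45403695] [-1.79951215e+02 -2.51678059e-02  9.40670872e+01] [ 0.93884047  0.08563454 -0.25447852] 50.08652438933993 13.7667
```

View pics/w8.png

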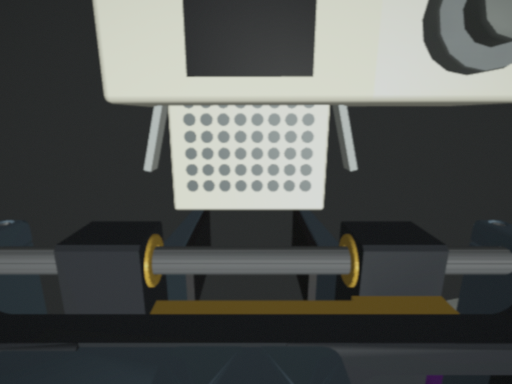

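The plate is in the passage, centred between the guides, near edge at row 209. About 20 mm is left, so I'll finish slowly.

```bash

python3 -m handwheel '[{"gripper":55,"travel":[0.003,0,0],"twist":0},{"gripper":55,"travel":[0.003,0,0],"twist":0},{"gripper":55,"travel":[0.003,0,0],"twist":0},{"gripper":55,"travel":[0.003,0,0],"twist":0},{"gripper":55,"travel":[0.003,0,0],"twist":0}]' 
for i in 1 2 3; do python3 -m handwheel '[{"gripper":55,"travel":[0.001,0,0],"twist":0},{"gripper":55,"travel":[0.0005,0,0],"twist":0}]' | sed -n 1,4p; done
```

```text
time_s: 14.18
ee_pos: [528.9, 34.7, 195.6]
ee_rot: [-180.0, 0.0, 94.1]
force: [0.4, -1.6, -0.8]
gripper_width: 50.4
time_s: 14.35
ee_pos: [528.8, 36.2, 195.7]
ee_rot: [-180.0, 0.0, 94.1]
force: [0.7, -1.2, -0.9]
time_s: 14.52
ee_pos: [528.7, 37.5, 195.7]
ee_rot: [-180.0, 0.0, 94.1]
force: [-0.3, -0.4, -1.0]
time_s: 14.68
ee_pos: [528.6, 39.0, 195.7]
ee_rot: [180.0, 0.0, 94.1]
force: [-0.5, -0.5, -0.7]
```

```bash

python3 -m handwheel '[{"gripper":55,"travel":[0.0005,0,0],"twist":0},{"gripper":55,"travel":[0.0005,0,0],"twist":0}]' | sed -n 2,4p
python3 -m handwheel '[{"gripper":55,"travel":[0.0005,0,0],"twist":0},{"gripper":55,"travel":[0.0005,0,0],"twist":0}]' | sed -n 2,4p
python3 -m handwheel '[{"gripper":55,"travel":[0.0005,0,0],"twist":0},{"gripper":55,"travel":[0.0005,0,0],"twist":0}]' | sed -n 2,4p
python3 - <<'E'
from h import *
f=grab('wrist','w9.png');plate(f)
E
```

```text
ee_pos: [528.5, 39.9, 195.7]
ee_rot: [180.0, 0.0, 94.1]
force: [0.6, -1.0, -0.1]
ee_pos: [528.4, 40.9, 195.7]
ee_rot: [-180.0, 0.0, 94.1]
force: [0.4, -1.0, -0.6]
ee_pos: [528.4, 41.9, 195.8]
ee_rot: [180.0, 0.0, 94.1]
force: [0.3, -0.5, -1.0]
plate 0.59 ((525.1227416992188, 75.14802551269531), (84.91242980957031, 31.997583389282227), 4.084996223449707) ((248.0, 182.0), (56.0, 154.0), 90.0)
tcp [528.38756925  41.99454764 195.76475242] [ 1.79994831e+02 -1.51036396e-03  9.40655425e+01] [ 0.50974107 -0.34815269 -0.66145328] 49.71371573446078 15.2833
```

```bash

python3 -m handwheel '[{"gripper":55,"travel":[0.0005,0,0],"twist":0},{"gripper":55,"travel":[0,0,0],"twist":0}]' | sed -n '2p;4p'
python3 -m handwheel '[{"gripper":55,"travel":[0.0005,0,0],"twist":0},{"gripper":55,"travel":[0,0,0],"twist":0}]' | sed -n '2p;4p'
python3 -m handwheel '[{"gripper":55,"travel":[0.0005,0,0],"twist":0},{"gripper":55,"travel":[0,0,0],"twist":0}]' | sed -n '2p;4p'
```

```text
ee_pos: [528.4, 42.4, 195.8]
force: [0.7, -0.6, -0.7]
ee_pos: [528.5, 42.6, 195.8]
force: [0.4, -2.8, -0.3]
ee_pos: [528.5, 42.8, 195.8]
force: [0.9, -5.7, -0.2]
```

Contact with the stop: the force rose to 5.7 N while the TCP stalled at the expected place. I'll back off, lift, and check the plate and button.

```bash

python3 -m handwheel '[{"gripper":55,"travel":[-0.002,0,0],"twist":0},{"gripper":55,"travel":[-0.01,0,0],"twist":0},{"gripper":55,"travel":[-0.018,0,0],"twist":0},{"gripper":0,"travel":[0,0.01,-0.035],"twist":0},{"gripper":0,"travel":[0,0.02,-0.035],"twist":0}]' 
python3 -m handwheel '[{"gripper":0,"travel":[0,0.02,-0.035],"twist":0},{"gripper":0,"travel":[0,0.02,0],"twist":0},{"gripper":0,"travel":[0,0,0],"twist":0},{"gripper":0,"travel":[0,0,0],"twist":0},{"gripper":0,"travel":[0,0,0],"twist":0}]' 
python3 - <<'E'
from h import *
f=grab('wrist','w10.png');plate(f)
for d in env.pinpoint('wrist','start_top')[:2]: print(d,[ray(f,d['uv'],z) for z in (60,70)])
for d in env.pinpoint('wrist','plate')[:1]: print(d,ray(f,d['uv'],0))
E
```

```text
time_s: 16.2
ee_pos: [558.1, 14.5, 264.5]
ee_rot: [-179.5, -0.1, 94.0]
force: [1.1, 0.5, -0.9]
gripper_width: 39.6
time_s: 16.62
ee_pos: [599.3, 18.2, 299.6]
ee_rot: [-179.8, -0.0, 94.0]
force: [0.3, -0.1, 0.2]
gripper_width: 6.3
plate 0.69 ((526.08740234375, 77.94682312011719), (86.15250396728516, 35.62889862060547), 4.075173854827881) ((172.070556640625, 121.48835754394531), (42.04098892211914, 99.84191131591797), 89.37724304199219)
tcp [599.15030468  18.30276622 299.58130776] [-1.79815157e+02 -1.91206950e-02  9.40590296e+01] [ 0.37516443  0.18989055 -0.17614278] 0.6985149932632487 16.7167
{'uv': [277.7, 49.1], 'confidence': 0.67} [array([609.08184928, 132.7278171 ,  60.        ]), array([608.42042376, 130.68138012,  70.        ])]
{'uv': [434.7, 91.2], 'confidence': 0.25} [array([721.68325072, 113.40460749,  60.        ]), array([715.88471444, 112.23973563,  70.        ])]
{'uv': [275.9, 46.0], 'confidence': 0.4} [611.26683693 147.35106649   0.        ]
```

View pics/w10.png

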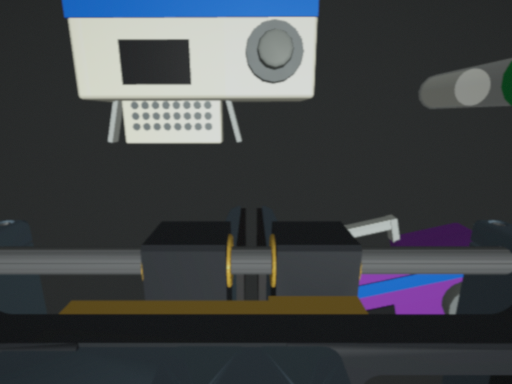

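The plate's near edge is at row 142, flush with the guide tips, which is the expected home position. The button is at (276,48). I'll go above it.

```bash

python3 -m handwheel '[{"gripper":0,"travel":[0.0374,0.0055,0],"twist":0},{"gripper":0,"travel":[0.0374,0.0055,0],"twist":0},{"gripper":0,"travel":[0.0374,0.0055,0],"twist":0},{"gripper":0,"travel":[0,0,0],"twist":0},{"gripper":0,"travel":[0,0,0.018],"twist":0}]' 
python3 -m handwheel '[{"gripper":0,"travel":[0,0,0.006],"twist":0},{"gripper":0,"travel":[0,0,0.004],"twist":0},{"gripper":0,"travel":[0,0,0],"twist":0}]' 
for i in 1 2 3; do python3 -m handwheel '[{"gripper":0,"travel":[0,0,0.002],"twist":0},{"gripper":0,"travel":[0,0,0],"twist":0}]' | sed -n '2p;4p';done
```

```text
time_s: 17.23
ee_pos: [609.4, 133.8, 285.4]
ee_rot: [179.6, -0.1, 94.3]
force: [-0.2, -0.4, 0.9]
gripper_width: 0.6
time_s: 17.48
ee_pos: [608.2, 131.0, 271.5]
ee_rot: [-179.8, 0.0, 94.0]
force: [0.4, 1.0, -0.2]
gripper_width: 0.6
ee_pos: [608.8, 131.0, 270.9]
force: [0.2, 0.1, -0.4]
ee_pos: [608.8, 131.2, 268.9]
force: [-0.2, 0.2, -0.1]
ee_pos: [608.7, 131.5, 266.6]
force: [-0.5, 0.1, -0.6]
```

```bash

for i in 1 2 3 4; do python3 -m handwheel '[{"gripper":0,"travel":[0,0,0.0015],"twist":0},{"gripper":0,"travel":[0,0,0],"twist":0}]' | sed -n '2p;4p';done
```

```text
ee_pos: [608.6, 131.5, 265.0]
force: [0.8, 0.5, -0.2]
ee_pos: [608.7, 131.5, 263.5]
force: [1.0, 0.9, 0.4]
ee_pos: [608.8, 131.6, 262.3]
force: [-0.7, -0.5, 1.8]
ee_pos: [608.7, 131.5, 260.8]
force: [-0.6, 0.6, 2.6]
```

```bash

for i in 1 2 3; do python3 -m handwheel '[{"gripper":0,"travel":[0,0,0.001],"twist":0},{"gripper":0,"travel":[0,0,0],"twist":0}]' | sed -n '2p;4p';done
```

```text
ee_pos: [608.7, 131.6, 259.9]
force: [-0.3, 0.1, 3.8]
ee_pos: [608.8, 131.6, 258.8]
force: [-0.8, -0.1, 3.8]
ee_pos: [608.8, 131.6, 257.8]
force: [-1.1, 0.2, 3.8]
```

```bash

for i in 1 2; do python3 -m handwheel '[{"gripper":0,"travel":[0,0,0.001],"twist":0},{"gripper":0,"travel":[0,0,0],"twist":0},{"gripper":0,"travel":[0,0,0],"twist":0}]' | sed -n '2p;4p';done
```

```text
ee_pos: [608.7, 131.6, 257.1]
force: [-1.3, 0.9, 6.0]
ee_pos: [608.7, 131.5, 257.0]
force: [-2.8, 0.5, 10.2]
```

The button bottomed: the spring gave about 5 N, then the force rose to 10 N while the TCP stayed at z 257, after about 6 mm of travel. Now I'll release, withdraw and make a last check.

```bash

python3 -m handwheel '[{"gripper":0,"travel":[0,0,-0.005],"twist":0},{"gripper":0,"travel":[0,0,-0.01],"twist":0},{"gripper":0,"travel":[0,0,-0.03],"twist":0},{"gripper":0,"travel":[0,0,-0.03],"twist":0},{"gripper":0,"travel":[-0.037,0,-0.01],"twist":0}]' 
python3 -m handwheel '[{"gripper":0,"travel":[-0.037,0,0],"twist":0},{"gripper":0,"travel":[-0.037,0,0],"twist":0},{"gripper":0,"travel":[0,0,0],"twist":0},{"gripper":0,"travel":[0,0,0],"twist":0},{"gripper":0,"travel":[0,0,0],"twist":0}]' 
python3 - <<'E'
from h import *
f=grab('wrist','w11.png');plate(f)
a=cv2.resize(cv2.imread('pics/w11.png'),(400,300)); grab('side','s11.png');grab('scene','c11.png')
b=cv2.resize(cv2.imread('pics/s11.png'),(400,300));c=cv2.resize(cv2.imread('pics/c11.png'),(400,300)); d=cv2.resize(cv2.imread('pics/scene0.png'),(400,300))
cv2.imwrite('pics/final.png',np.vstack([np.hstack([a,b]),np.hstack([c,d])]))
E
```

```text
time_s: 20.07
ee_pos: [612.1, 98.7, 344.9]
ee_rot: [179.6, -0.2, 94.4]
force: [1.7, -0.6, 0.9]
gripper_width: 0.5
time_s: 20.48
ee_pos: [616.5, 20.9, 340.4]
ee_rot: [-180.0, -0.0, 94.0]
force: [-0.4, 0.2, -0.2]
gripper_width: 0.2
plate 0.79 ((526.2587890625, 78.2635498046875), (86.55128479003906, 36.24674987792969), 4.03591251373291) ((164.5, 121.5), (37.0, 87.0), 90.0)
tcp [616.5150978   21.84409262 340.44058589] [-1.79963765e+02 -2.00404609e-02  9.41306805e+01] [-0.71459855 -0.49769844  1.05950869] 0.43263722157706697 20.5833
```

View pics/final.png

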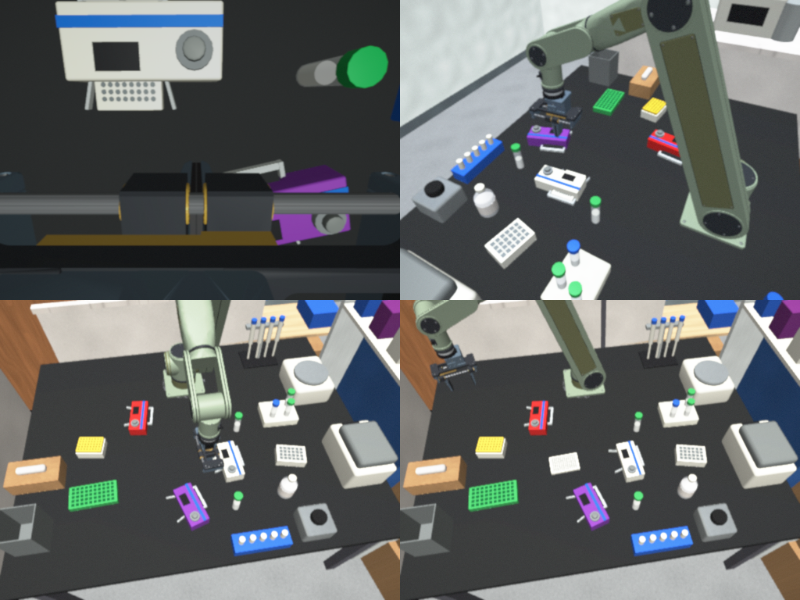

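The wrist tile shows the plate's near edge flush with the guide tips (around (130,108)). The other objects stand where they did at the start, and the arm is clear. I'm handing the job in.

```bash
python3 -c "
from workcell import env
print(env.job_done())"
```

```text
the job is handed in; nothing more can be done
None
```

The plate is home against the stop behind the white scanner's bridge, and the start button was pressed after that. I handed the job in at about 20.7 s. `job_done` gives no verdict.

- **Plate:** I squared it with a light 3 N squeeze, slid it about 37 mm onto the lane's centre line, and pushed it in from behind with two fingers. I never raised the gripper while it held the plate. At the stop the force rose to about 5.7 N and the arm stalled. The near end measured y ≈ 60 mm against 59.5 mm expected, with yaw within 0.2° of the scanner.
- **Button:** It bottomed after about 6 mm of travel. The spring gave about 5 N and I stopped at 10 N. I then withdrew; the spring-back itself I saw only in the picture, not measured.
- **Everything else:** The last pictures show the other objects where they started and the arm touching nothing.

One disagreement: the scanner's corner measurement came out about 1.5% small, with residuals of about 1 mm. The contact and final plate position still matched it.

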